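Unlock the bushing tote and gather its bushings in the blue corner

ROBOT

A 7-joint arm with a two-finger parallel gripper is mounted at the origin on the work surface. World frame = base frame: x ahead of the robot, y to its left, z up, the work surface at z = 0. Lengths are in m, angles in degrees, forces in N, time in s.
With the tool pointing down it reaches from about 0.425 to 0.95 m from the base axis. Payload 16.7 kg.
Tool frame: the origin (TCP) lies at the very end of the fingers, on their centre line; the grasp point (between the pads) lies 19 mm behind it; z points along the fingers, x is the direction in which the jaws open and shut, and the axes are right-handed (so a half turn about z gives the same grasp; the last joint's range is limited). The gripper opens to 94 mm and grips with 3 to 60 N. Pads are 16 mm wide; open, the fingers measure 119 mm over their backs; the gripper's body (75 mm by 177 mm) begins 78 mm behind the grasp point.
Start: joints at [-83.566, 24.414, 4.234, 92.017, -1.954, 63.644, -3.845], TCP at [0.175, 0.652, 0.205] pointing down, gripper open.
Joint ranges: [-163.25, 163.25], [-28.42, 122.38], [-70.27, 78.77], [12.13, 141.07], [-58.53, 238.53], [9.26, 117.41], [-156.51, 156.51]. Speed limits (degrees/s): [108.29, 108.29, 136.94, 136.94, 172.46, 172.46, 172.46].

INTERFACE

Orientations are given as [roll, pitch, yaw] about the fixed x, y, z axes, in that order (R = Rz(yaw) Ry(pitch) Rx(roll)).
In Python, from plant import get_obs, get_image, camera_info, close_job, find_in gives the robot as it stands.
- The arm moves only by the shell command python3 -m creep 'ROWS'. ROWS is JSON, a list of rows, each a list of 3 entries, a list of its own where there are three numbers: the shift along the world's x, y, z in cm, then the turn about the world's z in degrees, then the finger opening in cm, from 0 to 9.4. A call has 1 to 20 rows; each row shifts and turns the commanded pose from where the row before left it; what a row does not reach is not made up. A row lasts 1/12 s, in which the tool goes at most 41.7 mm and 7.16 degrees, less where a joint would pass 70% of its speed; a pose out of reach is approached as far as the arm can. A call with a gripper value outside its range is refused whole. The fingers move at their own pace and stop on an object; the grip force is fixed at half the most. Time passes only in rows, so rows that do not move let the fingers close. It gives the time, the measured TCP pose, the force and the opening at its end, in the units of the state.
- get_obs(): the state, without advancing time (a new reading comes with each control period).
- get_image(name): name is "side" or "top"; returns (picture, depth): 400x640x3 uint8, red, green, blue; 400x640 float32, m along the optical axis (not along the pixel's ray), 0 where there is no reading.
- camera_info(name): a dict with "fx", "fy", "cx", "cy" (pixels), "rvec" (rotation vector, rad) and "tvec" (3), from world to camera coordinates, as OpenCV has them. Camera axes: x right, y down, z forward; pixel columns grow to the right and rows downward; lengths in m; the calibration is good to about 2 mm. A picture is of the moment at which its call begins. camera_info takes no time and is no camera call.
- close_job(): hands the job in, once; it reports no verdict.
Trained networks look in the newest picture that a camera, given by its name, has taken for a name from the list of things; names that differ only in an ending like _2 or _b are one class to them, and where a whole thing is asked for, a point or a joint stands for the part that bears it (a point fixed in the world has none). Each returns a list of dicts, best first, with "score" (0 to 1); they miss things now and then, are a little off and sometimes report something else, mostly with a low value. They report only what shows in the picture. A call takes as long as a camera call. They do not tell look-alikes from the thing itself.
- find_in(camera, thing): "bbox" ([left, top, width, height] in pixels, round what is visible of it).
The state is a dict: "clock": time; "joint_positions": joint angles; "joint_vel": joint speeds; "tau": joint torques, N m; "ee_pos": TCP position; "ee_rot": TCP orientation; "force": force on the tool from outside, world axes, zero at the start; "moment": the same for the moment, N m; "opening": finger opening in m.
Only numpy, scipy, OpenCV 4.12 (cv2) and the standard library are available. Lean on these libraries where they do the work, as an engineer would, in place of code of your own. Each camera call takes 0.05 s, during which the arm holds its last target.

TASK

Put the green-handled key fully into the brass lock and turn it clockwise (seen from above) to its stop, so that the red latch swings off the white tote, and leave the key in there. Then lift the tote by its bamboo bar clear of its dock and tilt it until all three brass bushings have slid into the blue-painted corner of its floor, and finish while still holding the tote up, tilted and still, with the bushings in that corner. Leave the other things on the counter alone.

Things in the scene. Friction and masses are not known exactly. Their poses are not given: they have to be found in the camera images.
- lock (a joint): Angle (rad) of the lock's brass cylinder with its red latch: about 0 to 0.12 at the start (latch over the rim of the tote, which cannot be lifted), growing clockwise seen from above to its stop at 1.45. Above about 1.0 the latch is clear of the tote. It turns easily (0.05 N m) and stays where it is left; the axis is vertical.
- lock_slot (a point): Centre of the slot's mouth in the top face of the lock's brass cylinder (54 mm across, top face 62 mm above the counter), on its turning axis. Its axes turn with the cylinder: z up, y along the slot's length and towards the red latch's tip. The slot is 21 mm long (y), 9 mm wide (x), 22 mm deep, with a 2 mm bevel round the mouth. The red latch reaches 48 mm from the axis, its top 4 mm below the slot's mouth.
- key: Key that stands upright in its stand. Origin at the lower end of its blade, z up along the key. Blade 18 mm (y) by 6 mm (x), z 0 to 20 mm; collar 26 by 14 mm, z 20 to 25 mm, which rests on the face of stand or lock when the blade is fully in (then the origin is 20 mm below the face); green flat handle 28 mm (y) by 10 mm (x), z 25 to 69 mm, to be gripped across its 10 mm. 60 g. The same either way round (half turn).
- stand: Fixed dark wood block, 64 by 64 by 34 mm high, origin at the centre of its underside; the key stands in a slot in the middle of its top, as long and wide as the lock's; slot length along y.
- tote: White enamelled tote, 200 mm (x) by 150 mm (y), walls 42 mm high and 5 mm thick, floor 5 mm thick; origin at the centre of its underside, z up. 0.33 to 0.55 kg empty. Two end posts carry a bamboo bar over its middle along x, 18 mm wide (y) and 24 mm high, its centre 113 mm above the origin and its top at 125 mm. It stands in the dock with 3 mm play inside low edging.
- tote_bar (a point): Centre of the tote's bamboo bar, midway along it; axes as the tote's.
- tote_corner (a point): Inner corner of the tote's floor, where the +x and +y walls meet; axes as the tote's. The blue paint covers 65 by 65 mm of the floor in this corner; this is the only coloured corner, on the long side away from the lock.
- bushing1: Brass drill bushing, a short cylinder 22 mm across and 14 mm high (35 g) with a dark bore mark, loose in the tote, standing on its floor at the start; origin at the centre of its underside. It starts to slide when the tote's floor slopes about 10 to 14 degrees; at 30 to 35 degrees straight towards the corner it slides home along the walls within a second or two.
- bushing2: Brass drill bushing, a short cylinder 22 mm across and 14 mm high (35 g) with a dark bore mark, loose in the tote, standing on its floor at the start; origin at the centre of its underside. It starts to slide when the tote's floor slopes about 10 to 14 degrees; at 30 to 35 degrees straight towards the corner it slides home along the walls within a second or two.
- bushing3: Brass drill bushing, a short cylinder 22 mm across and 14 mm high (35 g) with a dark bore mark, loose in the tote, standing on its floor at the start; origin at the centre of its underside. It starts to slide when the tote's floor slopes about 10 to 14 degrees; at 30 to 35 degrees straight towards the corner it slides home along the walls within a second or two.
- dock: Fixed dark steel dock plate with 12 mm high aluminium edging in which the tote stands on a floor 6 mm above the counter; origin on the counter under the middle of the tote's place, x and y as the tote's. The lock stands outside its -y side, its axis at y = -112 mm.
- canister: Bystander: tin canister with dented screw lid, 85 mm across, 102 mm high; origin at the centre of its underside.
- ken: Bystander: cherry ken handle lying along its x, 168 mm long, 64 mm across its cups, 37 mm high; origin on the counter under its middle.
- tama_center (a point): Bystander: centre of the orange tama ball, 60 mm across, in a low square frame.
- float: Bystander: rosewood sanding float, 190 mm (x) by 75 mm (y), 59 mm high; origin at the centre of its underside.
- mallet: Bystander: small iron mallet lying along its x, about 205 mm long, head (+x end) 58 mm wide and 34 mm high; origin on the counter.
There are look-alikes about, which are no part of the job. What is shaped like the tote but pink or purple is not meant.

How it is judged (in metres and radians):
On the way, in this order (a step that is already met when the one before it is completed fails the run):
1. the key is fully in the lock and has turned it until the latch is clear of the tote (horizontal distance between key and lock_slot below 0.006 m and z of key in the frame of lock_slot below -0.014 m and value of joint lock above 1.05 rad), for 0.1 s.
2. the tote is lifted off its dock by the gripper (height (world z) of tote above 0.03 m and contact force between the fingers and tote above 2 N and contact force between tote and dock below 0.2 N and contact force between tote and key below 0.2 N), for 0.2 s.
3. the tote is tilted and all three bushings lie in the blue corner (x of bushing1 in the frame of tote between 0.03 and 0.1 m and y of bushing1 in the frame of tote between 0.005 and 0.075 m and z of bushing1 in the frame of tote between -0.005 and 0.035 m and x of bushing2 in the frame of tote between 0.03 and 0.1 m and y of bushing2 in the frame of tote between 0.005 and 0.075 m and z of bushing2 in the frame of tote between -0.005 and 0.035 m and x of bushing3 in the frame of tote between 0.03 and 0.1 m and y of bushing3 in the frame of tote between 0.005 and 0.075 m and z of bushing3 in the frame of tote between -0.005 and 0.035 m and angle between tote's own z axis and vertical above 0.2 rad), for 0.2 s.
At the end, for the whole second after the job is handed in: Tote held by the fingers, touching nothing else fixed nor the key, origin over 60 mm and blue corner over 30 mm up, tilted over 0.2 rad, at rest; all bushing centres in it within 65 mm of both walls of the blue corner, at rest; lock beyond 1.05 rad, key at least 14 mm deep in it (all of step 1 and all of step 3 and contact force between the fingers and tote above 2 N and height (world z) of tote_corner above 0.03 m and height (world z) of tote above 0.06 m and contact force between tote and dock below 0.2 N and contact force between tote and key below 0.2 N and linear speed of each of tote, bushing1, bushing2, bushing3 below 0.03 m/s); the arm keeps its last pose, push and grip.
It fails at once if the tin canister is moved more than 30 mm (distance of canister from where it was at the start of the episode above 0.03 m).
It fails at once if the cherry ken handle is moved more than 30 mm (distance of ken from where it was at the start of the episode above 0.03 m).
It fails at once if the orange tama ball is moved more than 30 mm (distance of tama_center from where it was at the start of the episode above 0.03 m).
It fails at once if the sanding float is moved more than 30 mm (distance of float from where it was at the start of the episode above 0.03 m).
It fails at once if the iron mallet is moved more than 30 mm (distance of mallet from where it was at the start of the episode above 0.03 m).
It also fails if it takes over 61 s, if anything falls off the work surface, if the arm or the gripper's body presses on something with over 40 N, if the wrist force passes 120 N, or if a joint passes its speed limit or range.

## Working session

There is one attempt and no reset: what is moved stays moved. The work goes in short steps, Python scripts to look and compute and a shell command to move; the robot and the scene stay as the last step left them, time stands still between calls to the robot, and variables do not carry over. Pictures are saved under pics/ and viewed, and the job is handed in when it is done.

```bash
ls; mkdir -p pics
cat > h.py <<'E'
import numpy as np, cv2
from plant import get_obs, get_image, camera_info, close_job, find_in
def cam(n):
    c=camera_info(n); K=np.array([[c['fx'],0,c['cx']],[0,c['fy'],c['cy']],[0,0,1.]])
    return K, cv2.Rodrigues(np.array(c['rvec'],float))[0], np.array(c['tvec'],float).reshape(3)
def px2w(n,u,v,depth=None,z=None):
    K,R,t=cam(n); r=np.linalg.inv(K)@np.array([u,v,1.])
    if depth is not None: return R.T@(r*depth-t)
    o=-R.T@t; d=R.T@r; return o+d*(z-o[2])/d[2]
def w2px(n,p):
    K,R,t=cam(n); q=K@(R@np.asarray(p,float)+t); return q[:2]/q[2]
def cloud(n,dep):
    K,R,t=cam(n); v,u=np.mgrid[0:400,0:640]
    P=np.stack([(u-K[0,2])/K[0,0]*dep,(v-K[1,2])/K[1,1]*dep,dep],-1)
    W=(P-t)@R; W[dep<=0]=np.nan; return W
E
python3 - <<'E'
from h import *
for n in('top','side'):
    im,d=get_image(n); cv2.imwrite(f'pics/{n}0.png',im[:,:,::-1]); np.savez(f'{n}0.npz',im=im,d=d)
    K,R,t=cam(n); print(n,K[0,0],-R.T@t,(d>0).mean())
    for th in('lock','key','tote','bushing1','stand','canister','dock','mallet'):
        try: print(th,[(x['bbox'],round(x['score'],2)) for x in find_in(n,th)][:4])
        except Exception as e: print(th,e)
print(get_obs())
E
```

```text
pics
top 389.7908580815917 [ 0.36524347 -0.02505354  1.34565008] 0.99595703125
lock [([320.0, 200.6, 17.6, 20.9], 0.68), ([408.1, 213.2, 11.4, 6.2], 0.64)]
key [([407.8, 213.8, 11.0, 5.1], 0.44), ([295.0, 121.9, 19.9, 18.4], 0.24)]
tote [([367.3, 240.7, 67.0, 78.0], 0.89), ([270.4, 166.7, 56.3, 70.6], 0.86), ([198.1, 246.7, 71.7, 76.6], 0.84), ([400.2, 205.6, 22.5, 22.2], 0.16)]
bushing1 []
stand [([400.2, 205.7, 22.3, 23.4], 0.75)]
canister [([208.7, 123.2, 28.6, 27.2], 0.58), ([354.7, 128.3, 44.1, 26.0], 0.47), ([408.2, 212.1, 13.4, 7.4], 0.17)]
dock [([264.8, 166.5, 79.6, 79.7], 0.83)]
mallet [([315.0, 197.9, 25.4, 18.8], 0.73), ([465.6, 170.4, 24.1, 62.8], 0.61), ([269.7, 166.0, 56.8, 69.6], 0.51)]
side 488.3566127280714 [ 0.44270162 -1.0932262   0.96368575] 0.9958984375
lock [([297.4, 218.7, 19.9, 24.6], 0.51)]
key [([304.7, 292.4, 7.4, 19.7], 0.51)]
tote [([194.8, 143.5, 73.2, 59.4], 0.87), ([171.5, 262.5, 99.5, 84.0], 0.87), ([280.0, 182.6, 69.6, 52.7], 0.59)]
bushing1 [([288.3, 199.8, 7.7, 9.7], 0.61)]
stand [([298.2, 299.2, 22.2, 27.7], 0.83)]
canister [([353.4, 141.2, 30.6, 34.6], 0.9)]
dock [([270.6, 206.7, 80.9, 44.2], 0.6), ([307.2, 291.8, 4.6, 20.9], 0.4)]
mallet [([297.7, 380.7, 96.4, 18.7], 0.92), ([273.9, 183.6, 75.5, 53.5], 0.59)]
{'clock': 0.9, 'joint_positions': array([-83.5661987 ,  24.41523589,   4.23295429,  92.01753182,
        -1.95280396,  63.64347256,  -3.84665007]), 'joint_vel': array([ 0.01097671, -0.007841  ,  0.06041859,  0.07193915,  0.01993443,
        0.01080093,  0.01058359]), 'tau': array([-5.31824226e-04, -9.35502863e+01,  3.66236061e+00, -4.54546809e+01,
       -4.92181233e-02,  1.33532510e-02,  6.85957207e-05]), 'ee_pos': array([0.17469756, 0.65195926, 0.20544471]), 'ee_rot': array([-1.79998961e+02,  4.24171954e-03,  7.49965799e+01]), 'force': array([ 0.20711037,  0.28358914, -0.2263133 ]), 'moment': array([ 0.01556768, -0.03301366,  0.00777009]), 'opening': 0.09364276924555029}
```

Run:
```python
from h import *
a=cv2.imread('pics/top0.png');cv2.imwrite('pics/top0c.png',cv2.resize(a[100:340,170:510],None,fx=2.3,fy=2.3,interpolation=cv2.INTER_CUBIC))
a=cv2.imread('pics/side0.png');cv2.imwrite('pics/side0c.png',cv2.resize(a[120:400,130:450],None,fx=2.1,fy=2.1,interpolation=cv2.INTER_CUBIC))
```

```text
(no output)
```

View pics/top0c.png

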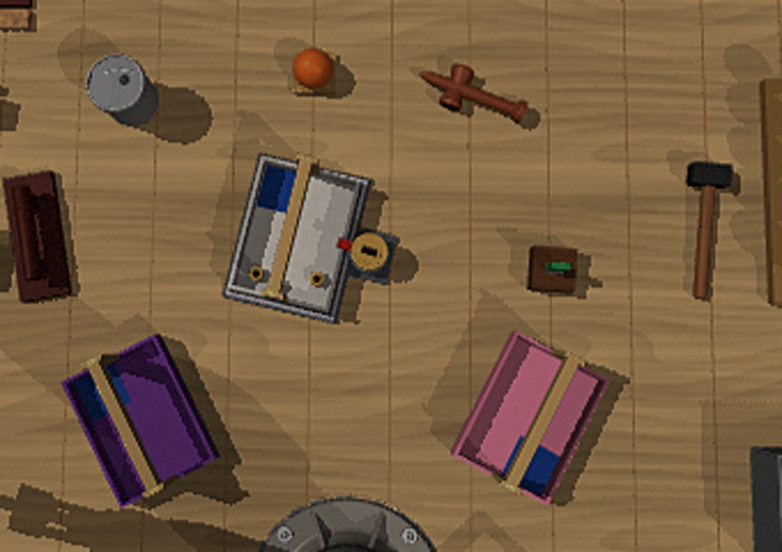

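View pics/side0c.png

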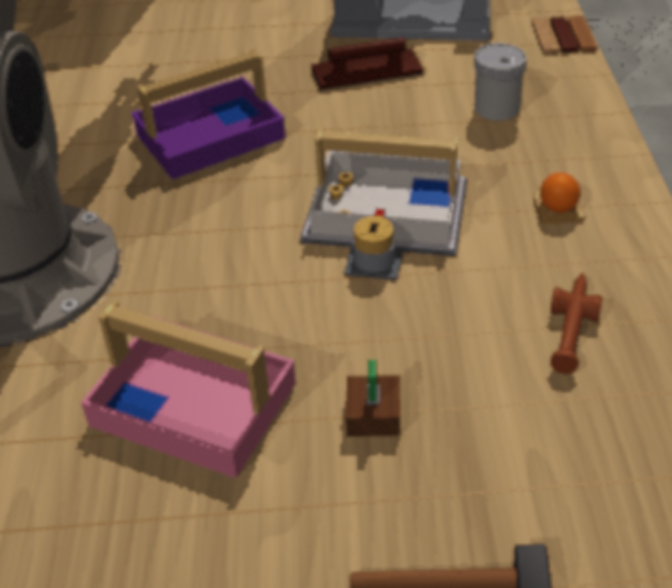

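View pics/top0.png

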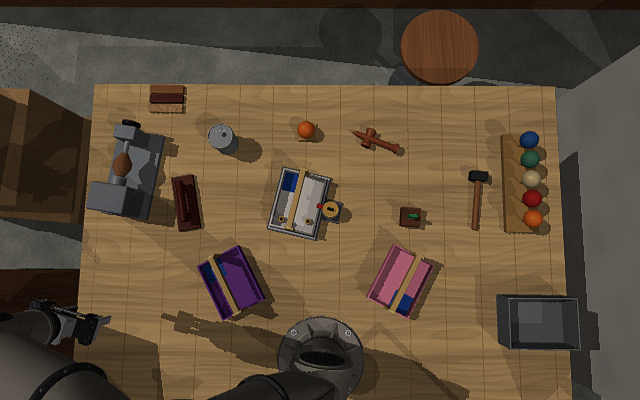

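Run:
```python
from h import *
for n in('top','side'):
    z=np.load(f'{n}0.npz'); im,d=z['im'],z['d']; W=cloud(n,d)
    hsv=cv2.cvtColor(im,cv2.COLOR_RGB2HSV).astype(int); H,S,V=hsv[...,0],hsv[...,1],hsv[...,2]
    x,y,zz=W[...,0],W[...,1],W[...,2]
    # key
    g=(H>45)&(H<85)&(S>100)&(x>0.2)&(x<0.6)&(y<-0.1)&(y>-0.35)
    v,u=np.nonzero(g); print(n,'key n',len(u),u.mean(),v.mean(),'z',np.percentile(zz[g],[0,50,100]).round(4),'xy med',np.median(x[g]),np.median(y[g]))
    top=g&(zz>0.078); p=W[top][:,:2]; print('  top',len(p),p.mean(0),p.min(0),p.max(0)); 
    if len(p)>3:
        w,e=np.linalg.eigh(np.cov(p.T)); print('  axis deg',np.degrees(np.arctan2(e[1,1],e[0,1])))
    # lock
    b=(zz>0.055)&(zz<0.068)&(x>0.25)&(x<0.5)&(y<0.02)&(y>-0.14)
    b2=b&(zz>0.0595)
    v,u=np.nonzero(b2); print('  lock',len(u),u.mean(),v.mean(),np.median(zz[b2]),W[b2][:,:2].mean(0),W[b2].min(0),W[b2].max(0))
    r=((H<8)|(H>172))&(S>150)&(V>110)&(x>0.3)&(x<0.5)&(y>-0.1)&(y<0.08)
    v,u=np.nonzero(r); print('  latch',list(zip(u,v)),W[r].mean(0) if r.any() else 0)
    # stand
    s=(zz>0.03)&(zz<0.038)&(x>0.25)&(x<0.5)&(y<-0.15)&(y>-0.35)
    print('  stand',s.sum(),W[s].mean(0),W[s].min(0),W[s].max(0))
    c=cv2.minAreaRect(W[s][:,:2].astype(np.float32)*1000);print(c)
    # bar
    s=(zz>0.118)&(zz<0.140)&(x>0.25)&(x<0.65)&(y<0.3)&(y>-0.05)
    print('  bar',s.sum(),np.median(zz[s]),W[s].mean(0),cv2.minAreaRect(W[s][:,:2].astype(np.float32)*1000))
    s=(zz>0.04)&(zz<0.053)&(x>0.25)&(x<0.65)&(y<0.3)&(y>-0.02)
    print('  rim',s.sum(),np.median(zz[s]),cv2.minAreaRect(W[s][:,:2].astype(np.float32)*1000))
z=np.load('top0.npz')['im'][:,:,::-1]
a=cv2.resize(z[192:230,305:345],None,fx=10,fy=10,interpolation=cv2.INTER_NEAREST)
b=cv2.resize(z[197:235,392:432],None,fx=10,fy=10,interpolation=cv2.INTER_NEAREST)
cv2.imwrite('pics/lk.png',np.hstack([a,b]))
```

```text
top key n 41 412.3414634146341 215.58536585365854 z [0.0369 0.0797 0.0857] xy med 0.47702046600130316 -0.2973315454194853
  top 23 [ 0.47908153 -0.29860392] [ 0.47577133 -0.31066303] [ 0.48258536 -0.28739863]
  axis deg 90.35220866491979
  lock 77 330.0 212.1038961038961 0.062017477648008607 [ 0.48789709 -0.02770994] [ 0.47481429 -0.05403158  0.05958581] [ 0.49863824 -0.00449074  0.06651909]
  latch [] 0
  stand 244 [ 0.45383218 -0.29472162  0.03395353] [ 0.25162954 -0.34867589  0.03006026] [ 0.49990801 -0.1720271   0.03790974]
((376.1426696777344, -261.33135986328125), (176.42739868164062, 247.7444305419922), 89.49398803710938)
  bar 418 0.131019607945135 [0.51637857 0.0881979  0.13055767] ((420.95697021484375, 148.54595947265625), (91.66463470458984, 444.0596008300781), 57.29480743408203)
  rim 366 0.047223871884058494 ((445.85009765625, 130.03817749023438), (204.9573516845703, 420.370361328125), 58.177913665771484)
side key n 52 306.9423076923077 300.7692307692308 z [0.0411 0.0742 0.0853] xy med 0.4755651513828194 -0.3120515274760777
  top 22 [ 0.47627964 -0.30241827] [ 0.47349935 -0.31352873] [ 0.47978705 -0.29145206]
  axis deg 85.06600193121386
  lock 63 304.46031746031747 228.26984126984127 0.06077555677396156 [ 0.48800566 -0.02912089] [ 0.47183111 -0.05396682  0.05953904] [ 0.49973282 -0.00673088  0.06323197]
  latch [] 0
  stand 489 [ 0.43975885 -0.30069028  0.03326469] [ 0.25022437 -0.34944106  0.0300165 ] [ 0.49992914 -0.17124723  0.0379664 ]
((378.2348327636719, -265.8846130371094), (177.6099090576172, 249.34738159179688), 87.27235412597656)
  bar 459 0.12780310322411612 [0.51783806 0.0828068  0.12671338] ((418.93743896484375, 145.84938049316406), (96.31920623779297, 443.82244873046875), 58.10417175292969)
  rim 404 0.04453284226398547 ((441.724609375, 127.37612915039062), (202.63360595703125, 424.3200378417969), 58.58222961425781)
```

View pics/lk.png

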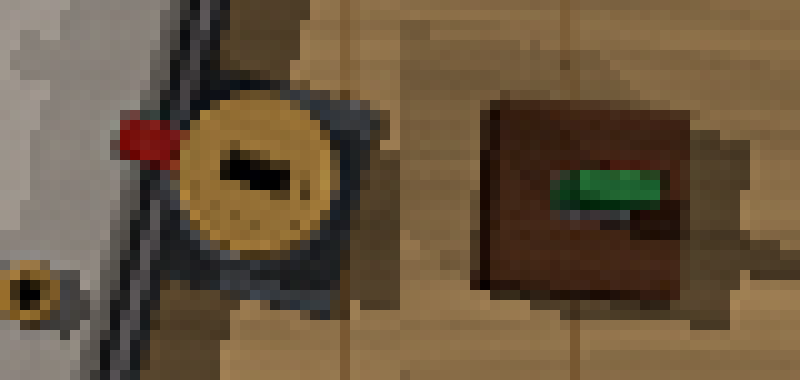

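Run:
```python
from h import *
def fit(W,s,lab):
    n,l,st,c=cv2.connectedComponentsWithStats(s.astype(np.uint8)); 
    if n<2: print(lab,'none');return
    k=1+np.argmax(st[1:,4]); m=l==k; p=W[m]
    r=cv2.minAreaRect((p[:,:2]*1000).astype(np.float32)); 
    print(lab,m.sum(),'mean',p.mean(0).round(4),'rect',np.round(r[0],1),np.round(r[1],1),round(r[2],1),'bb',st[k]); 
    ww,e=np.linalg.eigh(np.cov(p[:,:2].T)); print('    axis',np.degrees(np.arctan2(e[1,1],e[0,1])).round(1)); return m
for n in('top','side'):
    z=np.load(f'{n}0.npz'); im,d=z['im'],z['d']; W=cloud(n,d)
    hsv=cv2.cvtColor(im,cv2.COLOR_RGB2HSV).astype(int); H,S,V=hsv[...,0],hsv[...,1],hsv[...,2]
    x,y,zz=W[...,0],W[...,1],W[...,2]
    print(n)
    nl=(x>0.4)&(x<0.6)&(y>-0.1)&(y<0.02)
    brass=(S>90)&(H>12)&(H<32)&(V>90)
    m=fit(W,nl&(zz>0.056)&(zz<0.068),'lock')
    (v,u)=np.nonzero(m)
    c,r=cv2.minEnclosingCircle(np.stack([u,v],1).astype(np.float32)); print('   circ',c,r,px2w(n,*c,z=0.062))
    dk=cv2.morphologyEx(m.astype(np.uint8),cv2.MORPH_CLOSE,np.ones((7,7)))>0
    sl=dk&(V<70)&(np.hypot(np.arange(640)[None]-c[0],np.arange(400)[:,None]-c[1])<r*0.6)
    v,u=np.nonzero(sl); P=np.array([px2w(n,a,b,z=0.062) for a,b in zip(u,v)]); 
    if len(P)>3:
        ww,e=np.linalg.eigh(np.cov(P[:,:2].T)); print('  slot',len(P),P.mean(0),'axis',np.degrees(np.arctan2(e[1,1],e[0,1])))
    red=((H<8)|(H>172))&(S>150)&(V>80)&(x>0.4)&(x<0.6)&(y>-0.1)&(y<0.08); fit(W,red&(zz>0.04),'latch')
    nk=(x>0.4)&(x<0.58)&(y>-0.4)&(y<-0.2)
    fit(W,nk&(zz>0.028)&(zz<0.040)&(np.hypot(x-0.478,y+0.3)<0.055),'stand')
    fit(W,nk&(zz>0.079)&(zz<0.09),'key top')
    nt=(x>0.35)&(x<0.7)&(y>-0.02)&(y<0.2)
    fit(W,nt&(zz>0.12)&(zz<0.14),'bar')
    fit(W,nt&(zz>0.040)&(zz<0.056),'rim')
    bl=(H>105)&(H<125)&(S>150); fit(W,nt&bl,'blue')
    fit(W,nt&(zz>0.019)&(zz<0.03)&brass,'bush')
```

```text
top
lock 217 mean [ 0.5007 -0.0248  0.0613] rect [505.7 -21.1] [71.7 49.8] 48.0 bb [316 201  23  16 217]
    axis 74.1
   circ (327.0, 208.0) 11.180439949035645 [ 0.50147409 -0.01765274  0.062     ]
  slot 22 [ 0.50079626 -0.0257841   0.062     ] axis 64.84793016179144
latch 23 mean [0.5091 0.0077 0.0581] rect [508.4   7.4] [16.8 13.4] 89.7 bb [317 204   6   5  23]
    axis 68.9
stand 311 mean [ 0.4787 -0.2983  0.034 ] rect [ 479.3 -299.4] [64.6 64.1] 87.0 bb [401 207  20  20 311]
    axis 92.7
key top 21 mean [ 0.4794 -0.2988  0.0828] rect [ 479.2 -299. ] [23.3  6.8] 90.0 bb [410 214   8   3  21]
    axis 89.6
bar 398 mean [0.5251 0.0812 0.1309] rect [526.3  81.4] [ 28.2 199.6] 76.8 bb [284 167  24  63 398]
    axis 166.9
rim 161 mean [0.5446 0.1419 0.0475] rect [537.4 127.8] [ 55.9 200.2] 76.6 bb [269 168  31  61 161]
    axis 166.0
blue 232 mean [0.5974 0.1132 0.0115] rect [597.6 113.2] [44.2 63.5] 76.4 bb [282 172  17  20 232]
    axis 165.5
bush 19 mean [0.4688 0.1393 0.025 ] rect [468.  140.2] [17.2 16.7] 0.7 bb [278 216   6   6  19]
    axis 158.9
side
lock 200 mean [ 0.4977 -
[... 364 characters left out ...]
axis 78.9
stand 494 mean [ 0.4769 -0.303   0.0328] rect [ 476.2 -300.2] [69.9 62.7] 84.9 bb [294 298  27  23 494]
    axis -142.5
key top 33 mean [ 0.4755 -0.3005  0.0817] rect [ 475.6 -299.3] [28.   7.2] 85.9 bb [305 291   4   9  33]
    axis 83.6
bar 412 mean [0.5251 0.0774 0.1275] rect [523.7  81.1] [ 36.3 200.3] 77.0 bb [280 181  68  13 412]
    axis 167.0
rim 127 mean [0.5214 0.1527 0.044 ] rect [529.3 153.4] [ 42.  183.1] 88.1 bb [285 192  59   8 127]
    axis 170.1
blue 166 mean [0.5896 0.1049 0.0096] rect [590.5 105.3] [58.8 52. ] 76.4 bb [326 206  17  11 166]
    axis 119.5
bush 30 mean [0.4657 0.1362 0.0235] rect [465.2 135.9] [18.2 28.2] 9.8 bb [291 202   7   5  30]
    axis 103.8
```

Candidates: totes at top-picture px: white (298,202), purple (231,283), pink (402,281) → white, with the blue corner and bushings. Key: the only green-handled one, in the dark stand at (411,216). Lock: the brass cylinder at (330,209), red latch at (319,206). The crop confirms these. The pictures show the bushings gathered at the -x end of the white tote.

```bash
python3 -m creep '[[[1.2,-1.5,0.5],-3,5],[[2.4,-3,0.3],-5,5],[[2.4,-3,0.3],-5,5],[[2.4,-3,0.3],-5,5],[[2.4,-3,0.3],-5,5],[[2.4,-3,0],-5,5],[[2.4,-3,0],-5,5],[[2.4,-3,0],-5,5],[[2.4,-3,0],-5,5],[[2.4,-3,0],-5,5],[[2.4,-3,0],-5,5],[[2.4,-3,0],-5,5],[[2.4,-3,0],-5,5],[[0,-3.5,0],-5,5],[[0,-3.8,0],-5,5],[[0,-3.8,0],-5,5],[[0,-3.8,0],0,5],[[0,-3.8,0],0,5],[[0,-3.8,0],0,5],[[0,-3.8,0],0,5]]'
python3 - <<'E'
from h import *
for n in('top','side'):
    z=np.load(f'{n}0.npz'); im,d=z['im'],z['d']; W=cloud(n,d)
    hsv=cv2.cvtColor(im,cv2.COLOR_RGB2HSV).astype(int); H,S,V=hsv[...,0],hsv[...,1],hsv[...,2]
    x,y,zz=W[...,0],W[...,1],W[...,2]
    m=(np.hypot(x-0.4995,y+0.028)<0.04)&(S>90)&(H>12)&(H<32)&(zz>0.058)
    m=cv2.morphologyEx(m.astype(np.uint8),cv2.MORPH_CLOSE,np.ones((5,5)))
    m=cv2.morphologyEx(m,cv2.MORPH_OPEN,np.ones((3,3)))
    v,u=np.nonzero(m); print(n,len(u),px2w(n,u.mean(),v.mean(),z=0.062), W[m>0].min(0),W[m>0].max(0))
E
```

```text
clock: 2.57
ee_pos: [0.4744, 0.0122, 0.2227]
ee_rot: [-180.0, -0.0, -3.0]
force: [1.2, 0.1, 0.3]
opening: 0.0497
top 202 [ 0.49931779 -0.02849251  0.062     ] [nan nan nan] [nan nan nan]
side 174 [ 0.49691494 -0.03173686  0.062     ] [ 0.47183111 -0.05396682  0.05542827] [ 0.52158151 -0.00197824  0.0660852 ]
```

```bash
python3 -m creep '[[[0,-3.8,0],0,5],[[0,-3.8,0],0,5],[[0,-3.8,0],0,5],[[0,-3.8,0],0,5],[[0.4,-3.8,0],0,5],[[0,-3.8,0],0,5],[[0,-3.8,-1],0,5],[[0,-3.0,-2],0,5],[[0,-1.5,-3],0,4],[[0,0,-3],0,4]]'
python3 - <<'E'
from h import *
for n in('top','side'):
    im,d=get_image(n); cv2.imwrite(f'pics/{n}1.png',im[:,:,::-1]);
    p=w2px(n,[0.478,-0.2995,0.083]); u,v=p.astype(int)
    cv2.imwrite(f'pics/{n}1c.png',cv2.resize(im[v-40:v+40,u-40:u+40,::-1],None,fx=6,fy=6,interpolation=cv2.INTER_CUBIC))
a=cv2.imread('pics/top1c.png');b=cv2.imread('pics/side1c.png');cv2.imwrite('pics/c1.png',cv2.resize(np.hstack([a,b]),(800,400)))
E
```

```text
clock: 3.4
ee_pos: [0.4782, -0.3013, 0.1319]
ee_rot: [179.9, -0.1, -3.2]
force: [0.2, 0.1, -0.8]
opening: 0.0413
```

View pics/c1.png

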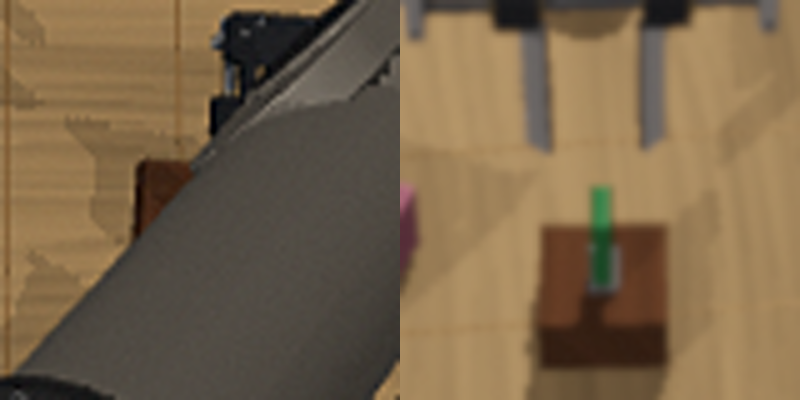

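The side view shows the key centred between the open fingers (fingers at about 540 and 652 in the crop, key at 601). I'll descend and close.

```bash
python3 -m creep '[[[0,0.15,-2.5],0,4],[[0,0,-2.5],0,4],[[0,0,-2],0,4],[[0,0,-1.3],0,4],[[0,0,-0.3],0,4],[[0,0,0],0,4],[[0,0,0],0,0],[[0,0,0],0,0],[[0,0,0],0,0],[[0,0,0],0,0],[[0,0,0],0,0],[[0,0,0],0,0]]'
```

```text
clock: 4.5
ee_pos: [0.4789, -0.2956, 0.0469]
ee_rot: [-180.0, -0.0, -3.0]
force: [-0.6, 1.0, 6.5]
opening: 0.0099
```

```bash
python3 -m creep '[[[0,0,1.5],0,0],[[0,0,2.5],0,0],[[0,0,3],0,0],[[0.2,2.5,1],0,0],[[0.3,3.6,0],-3,0],[[0.3,3.6,0],-3,0],[[0.3,3.6,0],-3,0],[[0.3,3.6,0],-3.5,0],[[0.3,3.6,0],0,0],[[0.3,3.0,0],0,0],[[0.14,2.2,0],0,0],[[0,0.94,0],0,0],[[0,0,-1],0,0],[[0,0,0],0,0],[[0,0,0],0,0]]'
python3 - <<'E'
from h import *
print(get_obs()['force'],get_obs()['ee_pos'])
for n in('side','top'):
    im,d=get_image(n); cv2.imwrite(f'pics/{n}2.png',im[:,:,::-1]); np.savez(f'{n}2.npz',im=im,d=d)
    u,v=w2px(n,[0.5,-0.027,0.09]).astype(int)
    cv2.imwrite(f'pics/{n}2c.png',cv2.resize(im[v-30:v+30,u-30:u+30,::-1],(400,400),interpolation=cv2.INTER_CUBIC))
a=cv2.imread('pics/top2c.png');b=cv2.imread('pics/side2c.png');cv2.imwrite('pics/c2.png',np.hstack([a,b]))
E
```

```text
clock: 5.75
ee_pos: [0.4995, -0.0307, 0.116]
ee_rot: [179.9, 0.0, -15.6]
force: [0.6, -0.7, 0.7]
opening: 0.01
[ 0.62616631 -0.69886503  0.70511004] [ 0.49951545 -0.03074786  0.11595731]
```

View pics/c2.png

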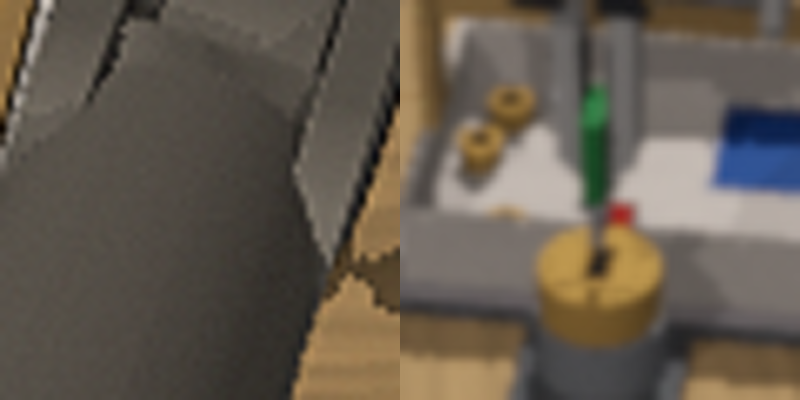

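The side crop shows the key's blade just above the slot (key at col 597, slot at 600 and row 264). The arm fell 5.5 mm short in y, so I'll correct that and lower gently.

```bash
python3 -m creep '[[[0.1,0.55,-0.8],0,0],[[0,0,-0.8],0,0],[[0,0,0],0,0],[[0,0,-0.3],0,0],[[0,0,-0.3],0,0],[[0,0,-0.3],0,0],[[0,0,0],0,0]]'
```

```text
clock: 6.43
ee_pos: [0.5008, -0.0237, 0.0909]
ee_rot: [180.0, 0.0, -15.5]
force: [-1.0, -0.1, -0.9]
opening: 0.0099
```

```bash
python3 -m creep '[[[0,0,-0.4],0,0],[[0,0,-0.4],0,0],[[0,0,-0.3],0,0],[[0,0,0],0,0]]'; python3 -m creep '[[[0,0,-0.3],0,0],[[0,0,-0.2],0,0],[[0,0,0],0,0]]'
```

```text
clock: 6.77
ee_pos: [0.5008, -0.0237, 0.0798]
ee_rot: [180.0, 0.0, -15.5]
force: [-2.6, 1.0, -1.8]
opening: 0.0099
clock: 7.02
ee_pos: [0.5008, -0.0236, 0.0751]
ee_rot: [180.0, 0.0, -15.5]
force: [-4.3, 1.4, -3.4]
opening: 0.0102
```

Run:
```python
from h import *
print(get_obs()['force'],get_obs()['ee_pos'])
n='side'
im,d=get_image(n)
u,v=w2px(n,[0.5,-0.027,0.09]).astype(int)
cv2.imwrite(f'pics/{n}3c.png',cv2.resize(im[v-30:v+30,u-30:u+30,::-1],(500,500),interpolation=cv2.INTER_CUBIC))
```

```text
[-4.34453345  1.41188188 -3.44602394] [ 0.50081146 -0.02360963  0.07505828]
```

View pics/side3c.png

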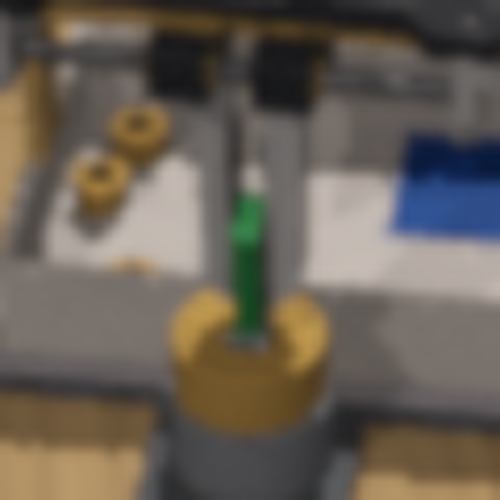

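The key looks to be in, with its collar on the brass. I'll press a little further, then turn clockwise while circling the lock axis.

```bash
python3 -m creep '[[[0,0,-0.15],0,0],[[0,0,0],0,0],[[0.045,-0.025,0],-6,0],[[0.045,-0.025,0],-6,0],[[0.045,-0.025,0],-6,0],[[0.045,-0.025,0],-6,0],[[0.045,-0.025,0],-6,0],[[0,0,0],0,0]]'; python3 -m creep '[[[0.026,-0.045,0],-6,0],[[0.026,-0.045,0],-6,0],[[0.026,-0.045,0],-6,0],[[0.026,-0.045,0],-6,0],[[0.026,-0.045,0],-6,0],[[0.003,-0.052,0],-6,0],[[0.003,-0.052,0],-6,0],[[0.003,-0.052,0],-6,0],[[0,0,0],0,0]]'
```

```text
clock: 7.73
ee_pos: [0.5032, -0.0255, 0.0745]
ee_rot: [180.0, 0.0, -45.9]
force: [-11.4, -0.5, 21.2]
opening: 0.0099
clock: 8.48
ee_pos: [0.5044, -0.0293, 0.0744]
ee_rot: [180.0, -0.0, -93.9]
force: [-11.7, 0.5, 21.8]
opening: 0.01
```

```bash
python3 - <<'E'
from h import *
print(get_obs()['force'],get_obs()['moment'])
E
python3 -m creep '[[[0.003,-0.052,0],-6,0],[[0,0,0],0,0],[[0,0,0],0,0]]'
python3 - <<'E'
from h import *
print(get_obs()['force'],get_obs()['moment'])
n='side'
im,d=get_image(n)
u,v=w2px(n,[0.5,-0.027,0.09]).astype(int)
cv2.imwrite(f'pics/{n}4c.png',cv2.resize(im[v-30:v+30,u-30:u+30,::-1],(500,500),interpolation=cv2.INTER_CUBIC))
E
```

```text
[-11.74192149   0.45582931  21.79852029] [ 0.24633361  3.37944798 -0.01932439]
clock: 8.73
ee_pos: [0.5044, -0.0295, 0.0744]
ee_rot: [180.0, 0.0, -99.5]
force: [-11.9, 2.0, 19.2]
opening: 0.0104
[-11.91693882   2.04635644  19.22239722] [ 0.45740185  3.1671201  -0.0169914 ]
```

View pics/side4c.png

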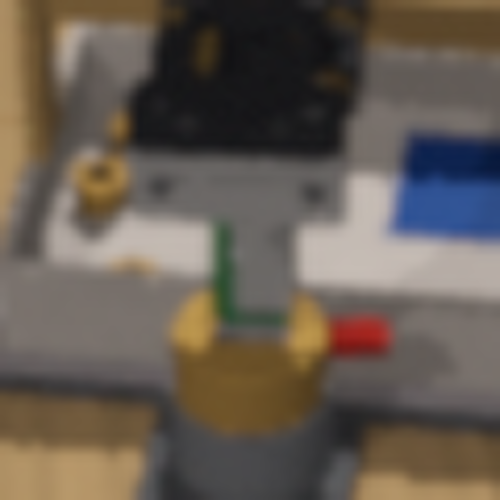

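The key is turned: the side crop shows the red latch pointing away from the tote at (360,335), toward tote +x. The gripper can only yaw, so I'll make the tilts with the dock. First I'll tip the tote over its +y edge by pushing the bar with caged fingers, which slides the bushings to the +y wall. Then I'll grip the bar, lever it about the +x edge and lift.

```bash
python3 -m creep '[[[0,0,0],0,2],[[0,0,0],0,3],[[0,0,0],0,3],[[0,0,0],0,3],[[0,0,1],0,3],[[0,0,2],0,3],[[0,0,3],0,3],[[0,0,3],0,3],[[0.2,0.95,1],0,4],[[0.46,2.5,0],-1.8,4],[[0.5,2.8,0],-2,4],[[0.5,2.8,0],0,4],[[0.4,2.0,0],0,4],[[0,0,0],0,4],[[0,0,0],0,4]]'
python3 - <<'E'
from h import *
n='side'
im,d=get_image(n); np.savez('side5.npz',im=im,d=d)
u,v=w2px(n,[0.5,0.02,0.09]).astype(int)
cv2.imwrite(f'pics/{n}5c.png',cv2.resize(im[v-60:v+40,u-60:u+60,::-1],(720,600),interpolation=cv2.INTER_CUBIC))
E
```

```text
clock: 10.03
ee_pos: [0.5255, 0.0819, 0.1744]
ee_rot: [-180.0, -0.0, -103.2]
force: [-0.3, -1.2, 0.4]
opening: 0.04
```

View pics/side5c.png

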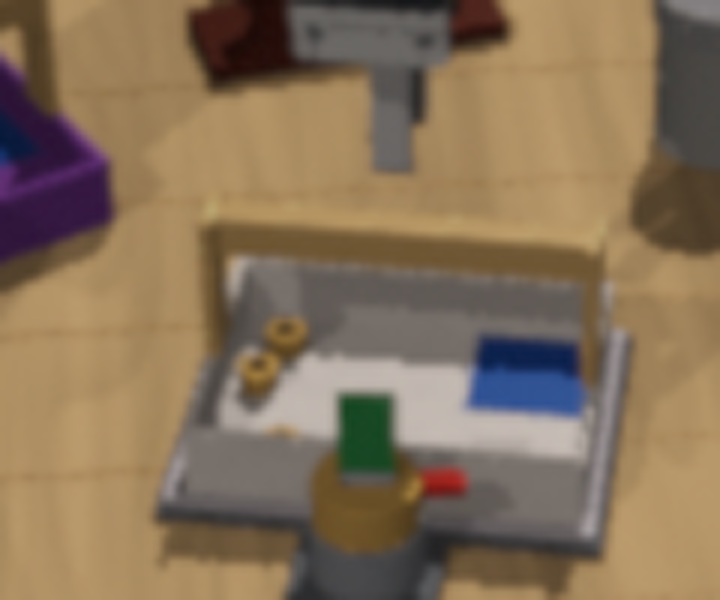

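```bash
python3 -m creep '[[[0,0,-2.5],0,4],[[0,0,-2.5],0,4],[[0,0,-1.8],0,4],[[0,0,-0.6],0,4],[[0.12,0.5,0],0,4],[[0.12,0.5,0],0,4],[[0.12,0.5,0],0,4],[[0,0,0],0,4]]'
python3 -m creep '[[[0.14,0.6,0.3],0,4],[[0.14,0.6,0.3],0,4],[[0.14,0.6,0.3],0,4],[[0.14,0.6,0.3],0,4],[[0,0,0],0,4]]'
python3 - <<'E'
from h import *
n='side'
im,d=get_image(n); np.savez('side6.npz',im=im,d=d)
u,v=w2px(n,[0.5,0.02,0.09]).astype(int)
cv2.imwrite(f'pics/{n}6c.png',cv2.resize(im[v-60:v+40,u-60:u+60,::-1],(720,600),interpolation=cv2.INTER_CUBIC))
E
```

```text
clock: 10.75
ee_pos: [0.5299, 0.0965, 0.1012]
ee_rot: [-179.9, -0.0, -103.3]
force: [0.1, -4.5, -1.4]
opening: 0.0401
clock: 11.17
ee_pos: [0.5358, 0.1212, 0.1136]
ee_rot: [-179.9, 0.0, -103.2]
force: [0.3, -4.2, 3.1]
opening: 0.0399
```

View pics/side6c.png

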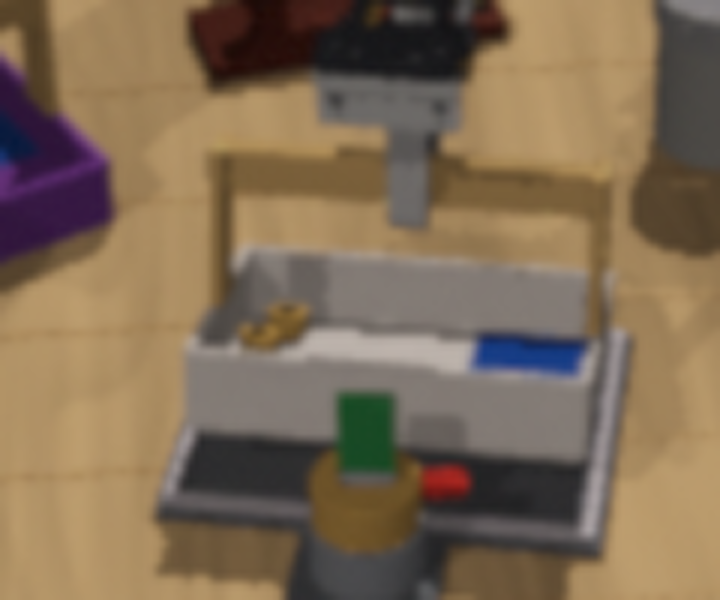

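The tote tips about its +y edge as planned (its -y wall is off the dock), with the key still in. Tipping further.

```bash
python3 -m creep '[[[0.14,0.6,0.22],0,4],[[0.14,0.6,0.22],0,4],[[0.14,0.6,0.2],0,4],[[0.14,0.6,0.2],0,4],[[0.14,0.6,0.15],0,4],[[0,0,0],0,4],[[0,0,0],0,4],[[0,0,0],0,4],[[0,0,0],0,4],[[0,0,0],0,4],[[0,0,0],0,4],[[0,0,0],0,4],[[0,0,0],0,4]]'
python3 - <<'E'
from h import *
n='side'
im,d=get_image(n); np.savez('side7.npz',im=im,d=d)
u,v=w2px(n,[0.5,0.02,0.09]).astype(int)
cv2.imwrite(f'pics/{n}7c.png',cv2.resize(im[v-60:v+40,u-60:u+60,::-1],(720,600),interpolation=cv2.INTER_CUBIC))
E
```

```text
clock: 12.3
ee_pos: [0.5415, 0.1502, 0.1218]
ee_rot: [180.0, 0.0, -103.3]
force: [1.4, -3.0, -0.1]
opening: 0.0401
```

View pics/side7c.png

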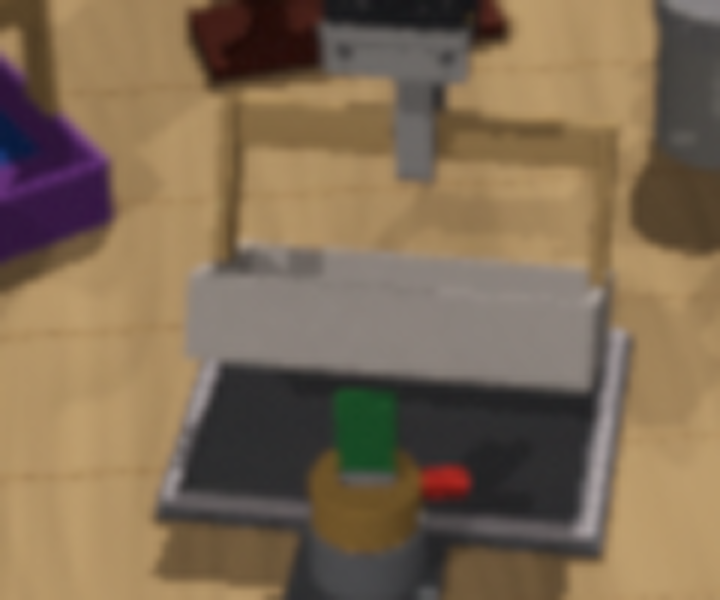

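```bash
python3 -m creep '[[[0.07,0.3,0.05],0,4],[[0.07,0.3,0.05],0,4],[[0,0,0],0,4],[[0,0,0],0,4],[[0,0,0],0,4],[[0,0,0],0,4],[[0,0,0],0,4],[[0,0,0],0,4],[[-0.14,-0.6,-0.15],0,4],[[-0.14,-0.6,-0.2],0,4],[[-0.14,-0.6,-0.2],0,4],[[-0.14,-0.6,-0.22],0,4],[[-0.14,-0.6,-0.25],0,4],[[-0.14,-0.6,-0.25],0,4]]'
python3 -m creep '[[[-0.14,-0.6,-0.3],0,4],[[-0.14,-0.6,-0.3],0,4],[[-0.14,-0.6,-0.3],0,4],[[-0.14,-0.6,-0.3],0,4],[[-0.12,-0.5,0],0,4],[[-0.12,-0.5,0],0,4],[[-0.12,-0.5,0],0,4],[[0,0,0],0,4]]'
python3 - <<'E'
from h import *
n='side'
im,d=get_image(n); np.savez('side8.npz',im=im,d=d)
u,v=w2px(n,[0.5,0.02,0.09]).astype(int)
cv2.imwrite(f'pics/{n}8c.png',cv2.resize(im[v-60:v+40,u-60:u+60,::-1],(720,600),interpolation=cv2.INTER_CUBIC))
im,d=get_image('top'); np.savez('top8.npz',im=im,d=d)
cv2.imwrite('pics/top8c.png',cv2.resize(im[150:260,250:360,::-1],(600,600),interpolation=cv2.INTER_CUBIC))
W=cloud('side',np.load('side8.npz')['d']); x,y,zz=W[...,0],W[...,1],W[...,2]
s=(x>0.4)&(x<0.65)&(y>0.03)&(y<0.13)&(zz>0.12)&(zz<0.14)
print('bar rect',s.sum(),cv2.minAreaRect((W[s][:,:2]*1000).astype(np.float32)))
E
```

```text
clock: 13.52
ee_pos: [0.5343, 0.1193, 0.1099]
ee_rot: [180.0, -0.0, -103.3]
force: [-0.8, -3.0, 1.0]
opening: 0.0403
clock: 14.18
ee_pos: [0.5253, 0.0805, 0.0984]
ee_rot: [-180.0, 0.0, -103.4]
force: [0.0, -0.1, -0.6]
opening: 0.0398
bar rect 409 ((522.5108032226562, 73.7967529296875), (59.618343353271484, 198.94158935546875), 80.14698028564453)
```

View pics/side8c.png

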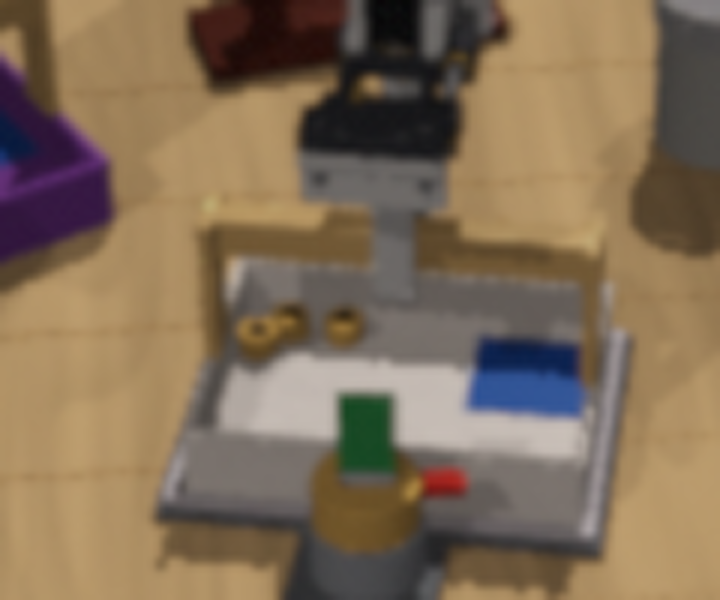

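View pics/top8c.png

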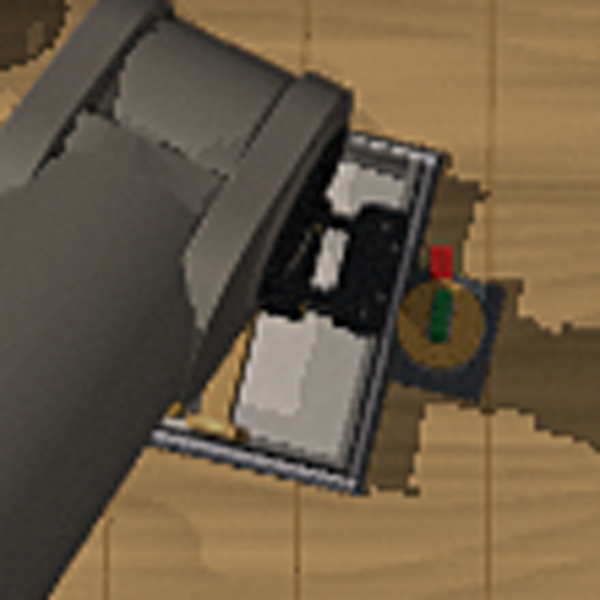

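All three bushings are now along the +y wall (side crop at (258,337), (290,320) and (343,325)). Next I'll grip the bar 3 cm toward the -x side of its middle.

```bash
python3 -m creep '[[[-0.97,0.23,0.2],0,4],[[-0.97,0.23,0.2],0,4],[[-0.97,0.23,0.1],0,4],[[0,0,0],0,4],[[0,0,0],0,0],[[0,0,0],0,0],[[0,0,0],0,0],[[0,0,0],0,0],[[0,0,0],0,0]]'
python3 -m creep '[[[0.2,-0.05,0.3],0,0],[[0.49,-0.12,0.5],0,0],[[0.53,-0.13,0.5],0,0],[[0.54,-0.13,0.52],0,0],[[0.55,-0.13,0.5],0,0],[[0.55,-0.13,0.5],0,0],[[0,0,0],0,0]]'
python3 - <<'E'
from h import *
n='side'
im,d=get_image(n)
print(get_obs()['force'],get_obs()['moment'])
u,v=w2px(n,[0.5,0.02,0.09]).astype(int)
cv2.imwrite(f'pics/{n}9c.png',cv2.resize(im[v-60:v+40,u-60:u+60,::-1],(720,600),interpolation=cv2.INTER_CUBIC))
E
```

```text
clock: 15.03
ee_pos: [0.4967, 0.0879, 0.1032]
ee_rot: [-180.0, -0.0, -103.3]
force: [1.8, -0.4, -1.3]
opening: 0.0176
clock: 15.62
ee_pos: [0.5263, 0.0809, 0.1324]
ee_rot: [-179.9, 0.0, -103.3]
force: [-2.2, -0.5, -3.8]
opening: 0.0177
[ 0.3076065  -0.51801454 -5.53930285] [-0.05265486  0.19050977 -0.00163635]
```

View pics/side9c.png

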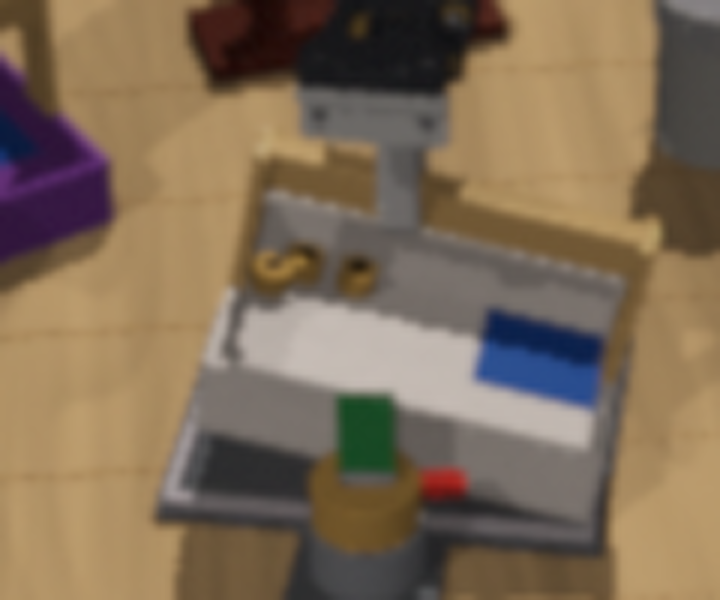

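The tote pivots in the grip with its +x end still in the dock (about 12 degrees). Continuing.

```bash
python3 -m creep '[[[0.58,-0.14,0.45],0,0],[[0.6,-0.14,0.42],0,0],[[0.62,-0.15,0.38],0,0],[[0.63,-0.15,0.37],0,0],[[0.65,-0.15,0.34],0,0],[[0.66,-0.16,0.32],0,0],[[0.66,-0.16,0.3],0,0],[[0,0,0],0,0],[[0,0,0],0,0],[[0,0,0],0,0],[[0,0,0],0,0],[[0,0,0],0,0],[[0,0,0],0,0]]'
python3 - <<'E'
from h import *
n='side'
im,d=get_image(n)
print(get_obs()['force'],get_obs()['moment'])
u,v=w2px(n,[0.5,0.02,0.09]).astype(int)
cv2.imwrite(f'pics/{n}10c.png',cv2.resize(im[v-60:v+40,u-60:u+60,::-1],(720,600),interpolation=cv2.INTER_CUBIC))
E
```

```text
clock: 16.75
ee_pos: [0.5686, 0.071, 0.1571]
ee_rot: [180.0, 0.0, -103.3]
force: [-0.8, -0.2, -6.1]
opening: 0.0177
[-0.7038305   0.25470613 -5.9721264 ] [-0.07631233  0.11616717  0.02393457]
```

View pics/side10c.png

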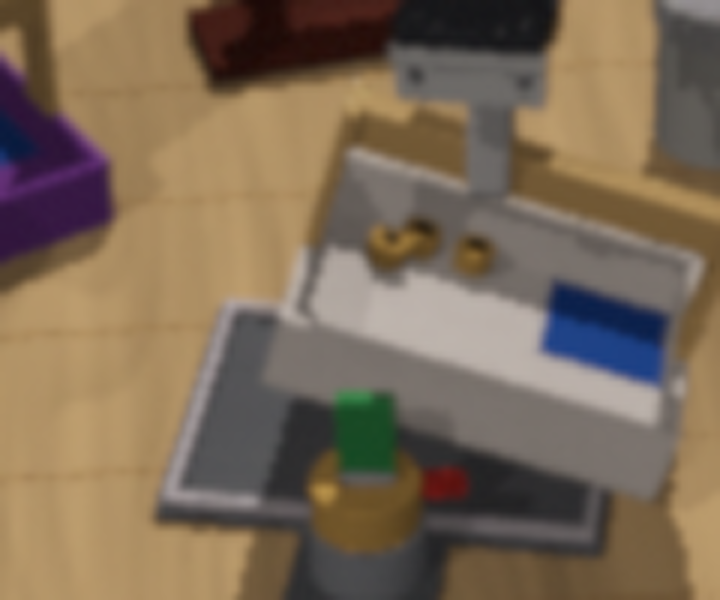

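The tote has come out of the dock and hangs at only about 15 degrees, with the bushings not sliding. I'll set it back in the dock along the reverse path and regrip further toward -x for a steeper tilt.

```bash
python3 -m creep '[[[0,0,1],0,0],[[-0.8,0.2,0],0,0],[[-1.3,0.3,0],0,0],[[-1.3,0.3,0],0,0],[[-0.3,0.07,-0.5],0,0],[[0,0,-1],0,0],[[0,0,-1],0,0],[[0,0,-0.7],0,0],[[0,0,0],0,0]]'
python3 - <<'E'
from h import *
n='side'
im,d=get_image(n)
print(get_obs()['force'],get_obs()['moment'])
u,v=w2px(n,[0.5,0.02,0.09]).astype(int)
cv2.imwrite(f'pics/{n}11c.png',cv2.resize(im[v-60:v+40,u-60:u+60,::-1],(720,600),interpolation=cv2.INTER_CUBIC))
E
```

```text
clock: 17.55
ee_pos: [0.5316, 0.0792, 0.1336]
ee_rot: [179.9, -0.1, -103.3]
force: [0.7, 0.2, -5.4]
opening: 0.0176
[-0.82216388 -0.01055631 -6.22858659] [-0.07340689  0.17852085 -0.01522893]
```

View pics/side11c.png

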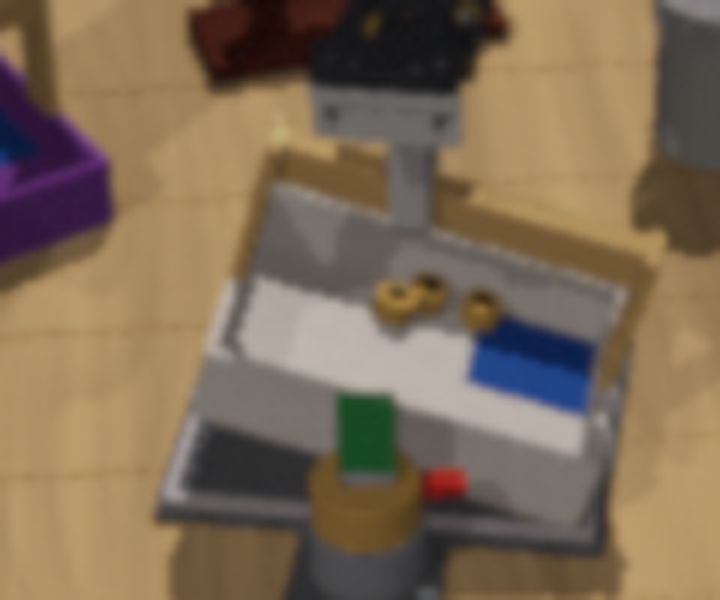

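Good: the backward motion made the bushings slide about 7 cm toward the blue corner (now at (398,298), (430,288) and (482,310)), so jostling along -x works at this tilt. I'll lift clear, drift slowly +x, then jerk -x.

```bash
python3 -m creep '[[[0,0,0.7],0,0],[[0,0,1.2],0,0],[[0,0,1.2],0,0],[[0,0,1.2],0,0],[[0.2,-0.05,1.2],0,0],[[0.4,-0.1,0.8],0,0],[[0.6,-0.14,0.4],0,0],[[0.7,-0.17,0],0,0],[[0.7,-0.17,0],0,0],[[0.7,-0.17,0],0,0],[[0.4,-0.1,0],0,0],[[0,0,0],0,0],[[-1,0.24,0],0,0],[[-1.6,0.38,0],0,0],[[-1.2,0.28,0],0,0],[[0,0,0],0,0],[[0,0,0],0,0],[[0,0,0],0,0]]'
python3 - <<'E'
from h import *
n='side'
im,d=get_image(n); np.savez('side12.npz',im=im,d=d)
print(get_obs()['force'],get_obs()['moment'])
u,v=w2px(n,[0.5,0.02,0.12]).astype(int)
cv2.imwrite(f'pics/{n}12c.png',cv2.resize(im[v-60:v+40,u-60:u+60,::-1],(720,600),interpolation=cv2.INTER_CUBIC))
E
```

```text
clock: 19.1
ee_pos: [0.5312, 0.0796, 0.2022]
ee_rot: [-180.0, 0.0, -103.3]
force: [0.3, 0.4, -5.3]
opening: 0.0178
[-2.79279107e-03  5.62373838e-01 -5.67282824e+00] [-0.03072427  0.19024682  0.06548344]
```

View pics/side12c.png

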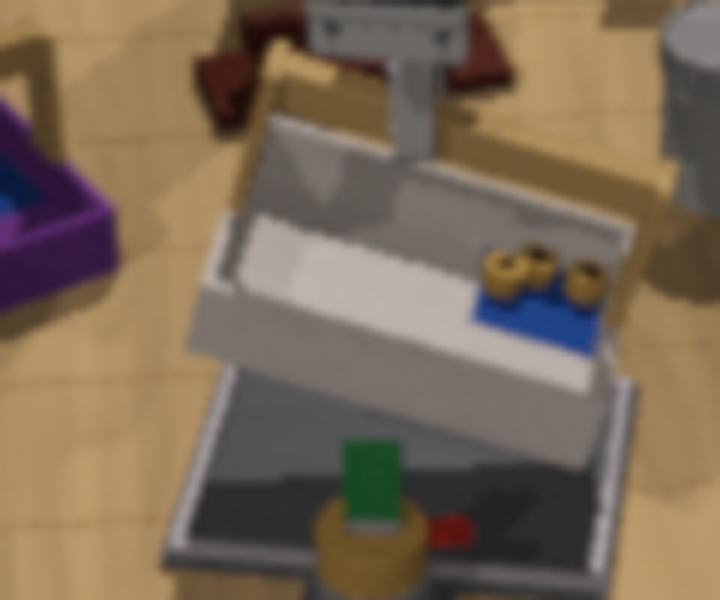

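Nearly there: the bushings sit at the edge of the blue patch ((505,272), (538,262), (586,282)). One more jostle.

```bash
python3 -m creep '[[[0.2,-0.05,0.3],0,0],[[0.4,-0.1,0.4],0,0],[[0.6,-0.14,0.3],0,0],[[0.7,-0.17,0],0,0],[[0.7,-0.17,0],0,0],[[0.7,-0.17,0],0,0],[[0.5,-0.12,0],0,0],[[0.2,-0.05,0],0,0],[[-1,0.24,0],0,0],[[-1.8,0.43,0],0,0],[[-1.2,0.28,0],0,0],[[0,0,0],0,0],[[0,0,0],0,0],[[0,0,0],0,0],[[0,0,0],0,0]]'
cat > m.py <<'E'
from h import *
n='side'; import sys
im,d=get_image(n); o=get_obs(); print(o['force'],o['ee_pos'],o['opening'])
u,v=w2px(n,[0.5,0.02,0.12]).astype(int)
cv2.imwrite(sys.argv[1],cv2.resize(im[v-60:v+40,u-60:u+60,::-1],(720,600),interpolation=cv2.INTER_CUBIC))
W=cloud(n,d); hsv=cv2.cvtColor(im,cv2.COLOR_RGB2HSV); H,S,V=[hsv[...,i].astype(int) for i in range(3)]
reg=(W[...,0]>0.4)&(W[...,0]<0.72)&(W[...,1]>-0.05)&(W[...,1]<0.22)&(W[...,2]>0.06)
ex=np.array([.973,-.23,0]); ey=np.array([.23,.973,0])
# floor plane from white + blue
blue=reg&(H>105)&(H<125)&(S>130); 
white=reg&(S<40)&(V>150)&(W[...,2]<0.2)
n_,l,st,c=cv2.connectedComponentsWithStats(white.astype(np.uint8)); k=1+np.argmax(st[1:,4]); white=l==k
P=W[blue|white]; 
for _ in range(4):
    m=P.mean(0); nn=np.linalg.svd(P-m,full_matrices=False)[2][2]; nn*=np.sign(nn[2]); r=(P-m)@nn; P=P[abs(r)<0.006]
print('floor tilt deg',np.degrees(np.arccos(nn[2])),'normal',nn,'pts',len(P))
br=reg&(H>12)&(H<30)&(S>90)
Q=W[br]; hgt=(Q-m)@nn; s=(hgt>0.006)&(hgt<0.022); Q=Q[s]
tz=nn; tx=ex-tz*(ex@tz); tx/=np.linalg.norm(tx); ty=np.cross(tz,tx)
# origin from TCP grip unknown along x: use blue inner extents
B=W[blue]; print('blue x max/min',((B-m)@tx).max().round(4),((B-m)@tx).min().round(4),'y max/min',((B-m)@ty).max().round(4),((B-m)@ty).min().round(4))
vv,uu=np.nonzero(br); uv=np.stack([uu,vv],1)[s]
lab=(np.zeros((400,640),np.uint8)); lab[uv[:,1],uv[:,0]]=1
k,l,st,c=cv2.connectedComponentsWithStats(lab)
for i in range(1,k):
    if st[i,4]>5:
        q=W[l==i].reshape(-1,3); print('bush blob',st[i,4],c[i].round(1),'x',((q-m)@tx).min().round(4),((q-m)@tx).max().round(4),'y',((q-m)@ty).min().round(4),((q-m)@ty).max().round(4))
E
python3 m.py pics/side13c.png
```

```text
clock: 20.4
ee_pos: [0.5314, 0.0791, 0.2123]
ee_rot: [-180.0, -0.0, -103.3]
force: [-0.2, -0.1, -6.0]
opening: 0.018
[-0.32654922 -1.21194105 -4.44619832] [0.53137062 0.07903224 0.2122244 ] 0.01786797449291426
floor tilt deg 15.984746494757779 normal [ 0.27297641 -0.03631546  0.96133504] pts 668
blue x max/min 0.0919 0.032 y max/min 0.0578 -0.0019
bush blob 96 [339.8 184.9] x 0.0517 0.0934 y 0.0112 0.0589
```

View pics/side13c.png

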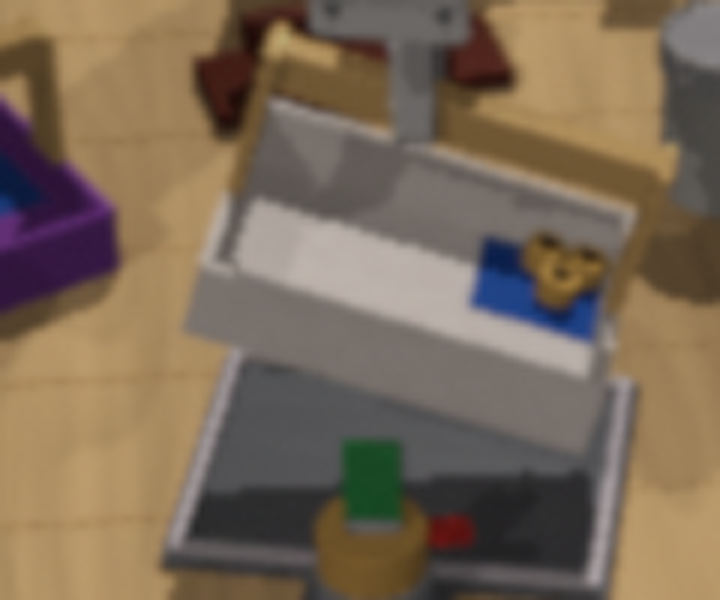

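All three bushings are nested in the blue corner ((545,250), (565,275), (590,265)), with tilt about 16° (0.28 rad). I'll hold still and recheck.

```bash
python3 -m creep '[[[0,0,0],0,0],[[0,0,0],0,0],[[0,0,0],0,0],[[0,0,0],0,0],[[0,0,0],0,0],[[0,0,0],0,0],[[0,0,0],0,0],[[0,0,0],0,0],[[0,0,0],0,0],[[0,0,0],0,0],[[0,0,0],0,0],[[0,0,0],0,0]]'
python3 m.py pics/side14c.png
```

```text
clock: 21.45
ee_pos: [0.5309, 0.0793, 0.2122]
ee_rot: [-180.0, 0.0, -103.3]
force: [0.0, -0.3, -5.0]
opening: 0.0177
[ 0.26834136 -0.9875413  -5.58258981] [0.53088966 0.07930659 0.21217958] 0.018043107576214974
floor tilt deg 16.08081894487269 normal [ 0.27449295 -0.03713138  0.96087194] pts 648
blue x max/min 0.0918 0.0322 y max/min 0.0559 -0.0021
bush blob 96 [339.5 184.8] x 0.0502 0.0942 y 0.0122 0.0576
```

View pics/side14c.png

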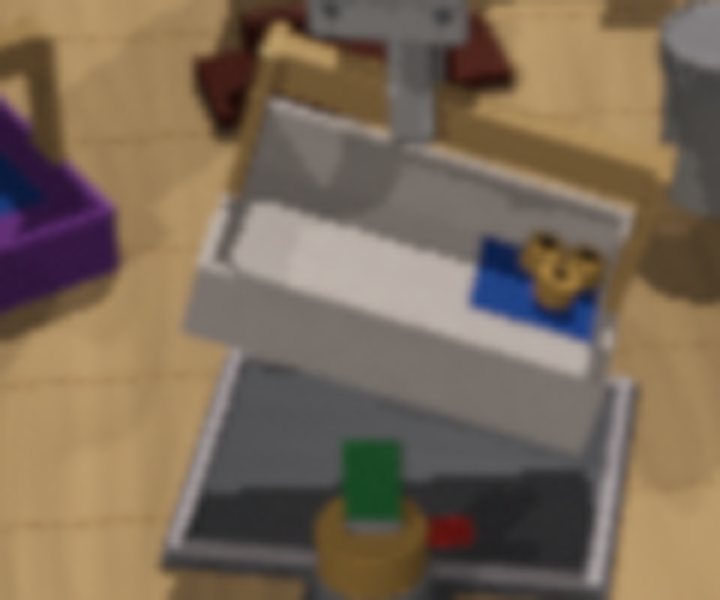

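The scene is unchanged after a second of holding: bushings inside the blue patch, tote at 16°, key in the lock, latch clear. Handing in.

```bash
python3 -c "from plant import close_job; print(close_job())"
```

```text
the job is handed in; nothing more can be done
None
```

I finished the job and handed it in at about 21.5 s of the 61 s allowed. `close_job` gives no verdict, so I only have my own checks to go on.

**What I did**
- **Key and lock:** I put the key into the lock until its collar sat on the brass, then turned it clockwise about 84°. The red latch swung clear and the key stayed in.
- **Bushings to the +y wall:** The moves can only turn the tool about the vertical. So I tipped the tote over the +y edge of its dock by pushing the bar, which slid all three bushings to the +y wall.
- **Lift and tilt:** I gripped the bar 3 cm off-centre so the tote hung with its +x end down. Short jerks along -x then slid the bushings into the blue corner.

**Last checks, after holding still for 1 s**
- **Tilt:** about 16° (0.28 rad), the same in two pictures 1 s apart.
- **Bushings:** all three inside the blue patch, and not moving between those two pictures.
- **Grip:** fingers closed on the bar at 18 mm, carrying about 5.5 N.
- **Height:** I estimate the tote origin at 0.11 m and the blue corner at about 0.08 m, worked out from the tool position rather than measured.
- **Key and latch:** the key is upright in the lock and the latch is off the tote.

**What went differently or wasn't checked**
- The first lever-up slipped out of the dock at about 15°, short of the 25–30° I planned, and the bushings had not slid by then. I was setting the tote back to regrip when that motion moved them, so I kept the same grip and jostled instead.
- I judged the lock angle only from the latch in the picture and how far the tool turned.
- I didn't measure the bystanders at the end. No move went near them, and the parts of them visible in the last pictures looked unmoved.

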